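# Take the glue pot off the warmer

### The job

Switch off the glue warmer: press its small round key and then its bar key, each fully down, one at a time, leaving the large round key alone. Then lift the pot off the hot plate by its handle and set it gently, upright, on the middle of the round trivet, so that its whole base is on the cork; the open eyelet jar that occupies the trivet must first be stood upright on the bare counter top. Keep the jar and pot upright throughout, and do not disturb the glue bottle, the wax jar or the loupe.

Things in the scene. Friction and masses are not known exactly. Their poses are not given: they have to be found in the camera images.
- warmer: electric glue warmer, fixed, grey housing 200 (x) x 132 (y) x 40 mm high. Origin: centre of its footprint at counter height. Its -x end (towards the robot, turned up to 0.3 rad) has the black key panel, its +x end a round dark hot plate (radius 41 mm) with four upright steel lugs, 8 mm thick, on a circle of radius 49 mm, to 58 mm height. It stands left or right of the trivet.
- chest_front (a point): foot of the fixed wooden drawer chest's front, at its middle; chest 360 mm wide (y), 235 mm high, front along y; its knobs and one partly open drawer reach up to 60 mm out towards the robot, the drawer at more than 80 mm height. The counter's near edge is at x = 0.37, its left edge at y = 0.28.
- vice_mid (a point): middle of the fixed bench vice's foot at counter height; vice 150 x 130 mm, 120 mm high, to the right of the work
- hotplate (a point): centre of the hot plate's top, 37 mm behind (+x of) the warmer's origin, 48 mm up; the pot stands here at the start (within 3 mm)
- key_small_top (a point): centre of the top of the small round white key (diameter 12 mm). The three keys stand in a row along the warmer's y, 41 mm apart, 73 mm in front of the warmer's origin, in any order; tops 57 mm above the counter, 10 mm proud of their 34 mm square modules. Site z axis up.
- key_small (a joint): travel of the small round key: 0 up, 0.006 fully down (m); spring, 0.8 N to start and about 4 N fully down; springs back when released
- key_bar_top (a point): centre of the top of the white bar key (26 mm long along the warmer's x, 10 mm wide), same height as the others
- key_bar (a joint): travel of the bar key: 0 up, 0.006 fully down (m); same spring
- key_large_top (a point): centre of the top of the large round white key (diameter 25 mm), same height; not to be pressed
- key_large (a joint): travel of the large round key: 0 up, 0.006 fully down (m)
- pot: closed aluminium glue pot, loose, about 0.4 kg. Diameter 80 mm (fixed lid 84 mm, top 72 mm up). Origin: centre of its underside, z up. A fixed arched handle stands over the lid in its y-z plane: dark wooden grip bar 15 mm thick, 52 mm long along the pot's y, axis 125 mm up, 45 mm free between lid and bar, on 6 mm steel wires that come down at y = +-44 mm. It may be turned any way.
- pot_handle (a point): centre of the wooden grip bar, 125 mm above the pot's underside; y axis along the bar
- trivet: round trivet fixed to the counter, wood with a cork top, diameter 124 mm (cork 116 mm), 12 mm thick. Origin at the centre of its underside (counter height).
- eyelet_jar: small open glass jar of eyelets, loose, 0.14 kg, diameter 56 mm, 50 mm high, treated as solid; stands on the trivet. Origin at the centre of its underside, z up.
- glue_bottle: amber glue bottle, loose bystander, diameter 50 mm, 130 mm high; origin at the centre of its underside. It or the wax jar stands close in front of the trivet, the other between trivet and warmer.
- wax_jar: glass jar with a lid, loose bystander, diameter 68 mm, 90 mm high; origin at the centre of its underside
- loupe: black eye loupe, loose bystander, diameter 34 mm, 27 mm high; origin at the centre of its underside; stands near the front edge of the counter, between trivet and warmer
Not all that is in view belongs to the job. Of the things like the eyelet_jar, leave any that is purple; of the rest the smaller one is meant.

How it is judged (in metres and radians):
On the way, in this order (a step that is already met when the one before it is completed fails the run):
1. the small round key is pressed fully down (value of joint key_small above 0.0045 m and value of joint key_bar below 0.0015 m), for 0.05 s.
2. then, with the small key up again, the bar key is pressed fully down (value of joint key_bar above 0.0045 m and value of joint key_small below 0.0015 m), for 0.05 s.
3. then the pot is lifted by its handle clear of the hot plate and its lugs (z of pot in the frame of hotplate above 0.02 m and distance between the grasp point and pot_handle below 0.06 m), for 0.1 s.
At the end, for the whole second after the job is handed in: Pot upright (tilt < 0.08 rad), at rest on the trivet, centre within 18 mm of the trivet's, underside 8 to 16 mm above the counter; eyelet jar upright (tilt < 0.1 rad), at rest on the bare counter top (underside within 5 mm of it); both pressed keys up again (horizontal distance between pot and trivet below 0.018 m and height (world z) of pot between 0.008 and 0.016 m and angle between pot's own z axis and vertical below 0.08 rad and linear speed of each of pot, eyelet_jar below 0.02 m/s and height (world z) of eyelet_jar between -0.005 and 0.005 m and angle between eyelet_jar's own z axis and vertical below 0.1 rad and value of joint each of key_small, key_bar below 0.0015 m); the robot touches nothing.
It fails at once if the large round key is pressed (more than 2 mm) (value of joint key_large above 0.002 m).
It fails at once if two keys are pressed at once (value of joint each of key_small, key_bar above 0.002 m).
It fails at once if the pot or the eyelet jar is tipped more than 0.4 rad (angle between any of pot, eyelet_jar's own z axis and vertical above 0.4 rad).
It fails at once if the pot is dropped or slammed on the trivet (faster than 0.3 m/s within 13 mm of its top) (horizontal distance between pot and trivet below 0.06 m and height (world z) of pot below 0.025 m and linear speed of pot above 0.3 m/s).
It fails at once if the glue bottle, wax jar or loupe is moved more than 20 mm or tipped more than 0.3 rad (distance of any of glue_bottle, wax_jar, loupe from where it was at the start of the episode above 0.02 m or angle between any of glue_bottle, wax_jar, loupe's own z axis and vertical above 0.3 rad).
It also fails if it takes over 64 s, if anything falls off the work surface, if the arm or the gripper's body presses on something with over 40 N, if the wrist force passes 120 N, or if a joint passes its speed limit or range.

### The arm

A 6-joint arm with a two-finger parallel gripper is mounted at the origin on a cart in front of the work surface, level with it; the furniture and walls round the work are solid. World frame = base frame: x ahead of the robot, y to its left, z up, the work surface at z = 0. Lengths are in m, angles in degrees, forces in N, time in s.
With the tool pointing down it reaches from about 0.35 to 0.875 m from the base axis. Payload 4.2 kg.
Tool frame: the origin (TCP) lies midway between the tips of the shut fingers; the grasp point (between the pads) lies 19 mm behind it; z points along the fingers, y is the line along which they close (so a half turn about z gives the same grasp; the last joint's range is limited). The gripper opens to 87 mm and grips with 3 to 60 N. Pads are 19 mm wide; open, the fingers measure 117 mm over their backs; the gripper's body (75 mm by 190 mm) begins 51 mm behind the grasp point.
Start: joints at [89.645, 22.042, 0.453, 0, -68.411, -14.817], TCP at [0.164, 0.603, 0.223] pointing down, gripper open.
Joint ranges: [-179.83, 179.83], [-69.29, 118.12], [-61.27, 80.66], [-181.25, 117.63], [-171.15, -9.14], [-177.46, 177.46]. Speed limits (degrees/s): [159.86, 159.86, 180, 180, 180, 180].

### API

Orientations are given as a 3x3 rotation matrix whose columns are the frame's x, y, z axes.
In Python, from station import sense, capture, finish_job, silhouettes, landmark_of gives the robot as it stands.
- The arm moves only by the tool step_arm, never from a script. Its arguments are lists of equal length, an entry for each row: "linear": the shift along the tool's x, y, z in mm, a list of three; "delta_rot": the turn, a rotation vector about the tool's x, y, z in rad, a list of three; "grip": the finger opening in mm, from 0 to 87. A call has 1 to 10 rows; each row shifts and turns the commanded pose from where the row before left it, along the tool's axes as they then stand; what a row does not reach is not made up. A row lasts 1/8 s, in which the tool goes at most 62.5 mm and 10.7 degrees, less where a joint would pass 70% of its speed; a pose out of reach is approached as far as the arm can. A call with a gripper value outside its range is refused whole. The fingers move at their own pace and stop on an object; the grip force is fixed at half the most. Time passes only in rows, so rows that do not move let the fingers close. It gives the time, the measured TCP pose, the force, the opening and the grip force at its end, in the units of the state.
- sense(): the state, without advancing time (a new reading comes with each control period).
- capture(name): name is "scene" or "top" or "wrist"; returns a dict with "img" (420x560x3 uint8, red, green, blue), "fx", "fy", "cx", "cy" (pixels), "world_to_cam" (4x4, takes a point from world to camera coordinates); the wrist camera has in their place "mount" (4x4, takes a point from camera to tool coordinates, whose origin is the TCP and whose axes are the flange's). Camera axes: x right, y up, looking along -z (the intrinsics and any distortion apply to the point x, -y, -z); pixel columns grow to the right and rows downward; lengths in m; the calibration is good to about 2 mm. The wrist camera is an equidistant fisheye: a pixel r from the principal point sees the ray r / f radians off the axis. A picture is of the moment at which its call begins: read the wrist's pose just before it. There is no depth.
- finish_job(): hands the job in; it is judged then, once.
Trained networks look in the newest picture that a camera, given by its name, has taken for a name from the list of things; names that differ only in an ending like _2 or _b are one class to them, and where a whole thing is asked for, a point or a joint stands for the part that bears it (a point fixed in the world has none). Each returns a list of dicts, best first, with "score" (0 to 1); they miss things now and then, are a little off and sometimes report something else, mostly with a low value. They report only what shows in the picture. A call takes as long as a camera call. They do not tell look-alikes from the thing itself.
- silhouettes(camera, label): "mask" (420x560 bool, what is visible of it) and "point" ([column, row] in pixels, amid what is visible of it).
- landmark_of(camera, label): "point" ([column, row] in pixels: a listed point, or the origin of a listed thing).
The state is a dict: "time_s": time; "joints": joint angles; "joint_velocities": joint speeds; "effort": joint torques, N m; "tcp_pos": TCP position; "ee_rot": TCP orientation; "wrist_force": force on the tool from outside, world axes, zero at the start; "moment": the same for the moment, N m; "gripper_width": opening from 0.0 (shut) to 1.0 (fully open); "gripper_force": force on a finger pad.
Only numpy, scipy, OpenCV 4.12 (cv2) and the standard library are available. Lean on these libraries where they do the work, as an engineer would, in place of code of your own. Each camera call takes 0.05 s, during which the arm holds its last target. There are 200 camera calls.

## Working session

There is one attempt and no reset: what is moved stays moved. The work goes in short steps, Python scripts to look and compute and a tool call to move; the robot and the scene stay as the last step left them, time stands still between calls to the robot, and variables do not carry over. Pictures are saved under pics/ and viewed, at most 10 in all, crops included, and the job is handed in when it is done.

Besides the shell and the picture viewer there is one more tool, called after "Emit:" as name(argument=value, ...), one argument or row to a line, values as JSON. step_arm: Moves the arm, as the interface text tells. Its arguments: {"type":"object","properties":{"linear":{"type":"array"},"delta_rot":{"type":"array"},"grip":{"type":"array"}},"required":["linear","delta_rot","grip"]}

```bash
mkdir -p pics; cat > h.py <<'E'
import numpy as np, cv2
from station import sense, capture, finish_job, silhouettes, landmark_of
def ray(c,uv,s=None):
    """origin, direction in world"""
    u,v=uv
    if 'world_to_cam' in c:
        T=np.linalg.inv(c['world_to_cam'])
        d=np.array([(u-c['cx'])/c['fx'],-(v-c['cy'])/c['fy'],-1.])
    else:
        W=np.eye(4);W[:3,:3]=s['ee_rot'];W[:3,3]=s['tcp_pos'];T=W@np.array(c['mount'])
        a=(u-c['cx'])/c['fx'];b=(v-c['cy'])/c['fy'];r=np.hypot(a,b)+1e-9
        d=np.array([np.sin(r)*a/r,-np.sin(r)*b/r,-np.cos(r)])
    return T[:3,3],T[:3,:3]@d
def at(c,uv,z,s=None):
    o,d=ray(c,uv,s);return o+d*(z-o[2])/d[2]
E
python3 - <<'E'
from h import *
C={}
for n in ['scene','top']:
    c=capture(n);C[n]=c;cv2.imwrite(f'pics/{n}0.png',c['img'][:,:,::-1])
    print(n,np.linalg.inv(c['world_to_cam'])[:3,3].round(3), [k for k in c])
    for l,z in [('warmer',0),('hotplate',.048),('key_small_top',.057),('key_bar_top',.057),('key_large_top',.057),('pot',.048),('pot_handle',.173),('trivet',0),('eyelet_jar',.012),('glue_bottle',0),('wax_jar',0),('loupe',0),('chest_front',0),('vice_mid',0)]:
        for r in landmark_of(n,l)[:3]:
            print(l,round(r['score'],2),np.round(r['point'],1),at(c,r['point'],z).round(4)[:2])
s=sense();print(s['tcp_pos'],s['ee_rot'])
E
```

```text
scene [0.019 0.359 0.661] ['img', 'fx', 'fy', 'cx', 'cy', 'world_to_cam']
hotplate 0.66 [170.9 295.7] [0.5854 0.151 ]
key_small_top 0.48 [214.1 318.2] [0.4753 0.1238]
key_small_top 0.27 [168.8 295.4] [0.5806 0.1567]
key_bar_top 0.41 [197.6 330.7] [0.4721 0.1612]
key_large_top 0.69 [223.6 305.6] [0.4879 0.0936]
pot 0.66 [170.2 293.7] [0.591  0.1493]
pot_handle 0.64 [157.6 249.8] [0.5814 0.1556]
trivet 0.71 [295.9 265.3] [ 0.5174 -0.1222]
eyelet_jar 0.92 [296.3 264.4] [ 0.5099 -0.1161]
eyelet_jar 0.83 [330.8 189.2] [ 0.6644 -0.3976]
eyelet_jar 0.76 [289.2 221.8] [ 0.6346 -0.2103]
glue_bottle 0.96 [223.2 277.2] [0.5991 0.0215]
wax_jar 0.69 [339.  285.5] [ 0.4096 -0.147 ]
loupe 0.51 [281. 329.] [0.4088 0.021 ]
loupe 0.23 [157.4 248.9] [0.784  0.0822]
chest_front 0.68 [197.7 251.2] [0.7108 0.0156]
chest_front 0.17 [169.  298.7] [0.6251 0.1419]
vice_mid 0.3 [169.9 294.8] [0.6335 0.135 ]
top [ 0.342 -0.082  1.086] ['img', 'fx', 'fy', 'cx', 'cy', 'world_to_cam']
warmer 0.83 [178.8 234.4] [0.5521 0.1396]
hotplate 0.96 [165.3 214.5] [0.5967 0.1571]
key_small_top 0.73 [168.1 219.8] [0.5805 0.1497]
key_small_top 0.43 [188.2 261.3] [0.4737 0.1127]
key_bar_top 0.26 [151.8 202.3] [0.6298 0.1845]
key_large_top 0.53 [201.1 249.6] [0.4965 0.0794]
pot 0.89 [167.7 216.6] [0.5906 0.1519]
pot 0.24 [186.7 260.9] [0.4763 0.1179]
pot_handle 0.85 [151.9 205.4] [0.5905 0.1549]
trivet 0.9 [283.9 236.3] [ 0.5064 -0.1222]
trivet 0.61 [282.4 232.8] [ 0.5158 -0.1198]
eyelet_jar 0.93 [378.9 161.8] [ 0.6596 -0.3961]
eyelet_jar 0.77 [284.4 232.8] [ 0.5131 -0.1244]
eyelet_jar 0.74 [313.  177.3] [ 0.6446 -0.2198]
glue_bottle 0.57 [225.  205.4] [0.6087 0.0146]
loupe 0.5 [233.6 282.5] [0.4117 0.0186]
[0.16353549 0.60319817 0.22254515] [[ 9.65145372e-01 -2.61714367e-01 -1.41678886e-05]
 [-2.61714367e-01 -9.65145373e-01 -2.40922000e-06]
 [-1.30435446e-05  6.03318754e-06 -1.00000000e+00]]
```

View pics/scene0.png

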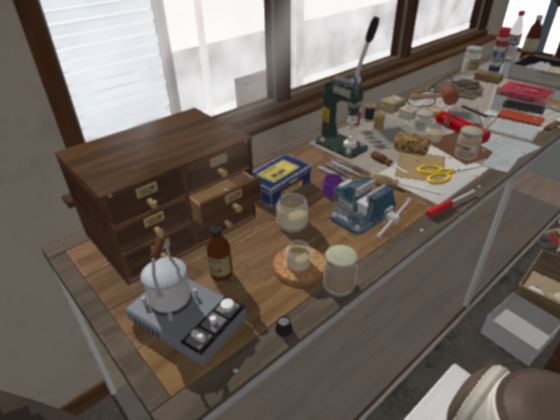

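```bash
python3 -c "
import cv2
i=cv2.imread('pics/top0.png')[130:310,110:420]
cv2.imwrite('pics/top0c.png',cv2.resize(i,None,fx=2.58,fy=2.58,interpolation=cv2.INTER_CUBIC))"
```

```text
(no output)
```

View pics/top0c.png

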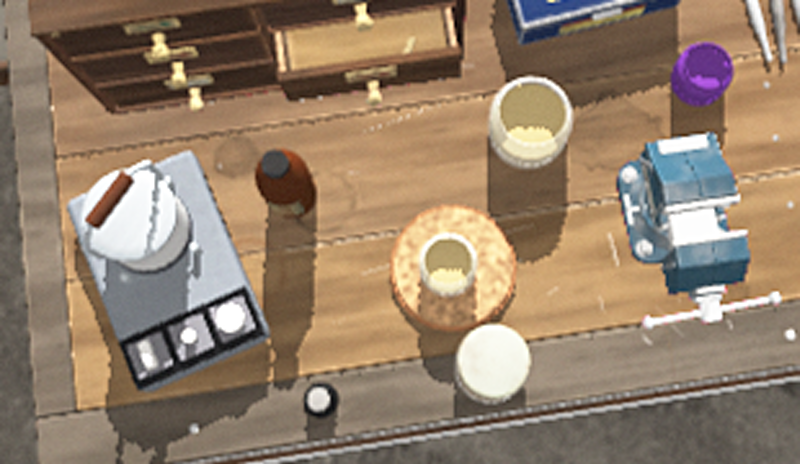

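Candidates for the eyelet jar in the scene view are purple at (331,187), large glass at (291,213) and small glass at (297,258) on the trivet. Purple is excluded, and of the other two the smaller one on the trivet is meant. The enlarged crop confirms it at (447,263), clearly smaller than the glass at (530,122). Key order from left to right is bar, small, large. The pot's handle bar shows at (108,198) in the crop.

I'll approach above the keys.

Emit:
step_arm(
  linear=[
    [38, 40, 0],
    [38, 40, 0],
    [38, 40, 0],
    [38, 40, 0],
    [38, 40, 0],
    [38, 40, 0],
    [38, 40, 0],
    [38, 40, 0],
    [38, 40, 0],
    [38, 40, 0],
  ],
  delta_rot=[
    [0, 0, 0],
    [0, 0, 0],
    [0, 0, 0],
    [0, 0, 0],
    [0, 0, 0],
    [0, 0, 0],
    [0, 0, 0],
    [0, 0, 0],
    [0, 0, 0],
    [0, 0, 0],
  ],
  grip=[0, 0, 0, 0, 0, 0, 0, 0, 0, 0],
)

```text
time_s: 2.75
tcp_pos: [0.4263, 0.1161, 0.2231]
ee_rot: [[0.965, -0.261, 0.001], [-0.261, -0.965, 0.001], [0.001, -0.001, -1.0]]
wrist_force: [0.5, 0.9, 0.7]
gripper_width: 0.021
gripper_force: 0.0
```

Emit:
step_arm(
  linear=[
    [0, 0, 0],
    [0, 0, 0],
    [0, 0, 0],
    [0, 0, 0],
    [0, 0, 0],
    [0, 0, 0],
    [0, 0, 0],
    [0, 0, 0],
    [0, 0, 0],
    [0, 0, 0],
  ],
  delta_rot=[
    [0, 0, 0.18],
    [0, 0, 0.18],
    [0, 0, 0.18],
    [0, 0, 0.18],
    [0, 0, 0.18],
    [0, 0, 0.18],
    [0, 0, 0.18],
    [0, 0, 0.18],
    [0, 0, 0.18],
    [0, 0, 0.18],
  ],
  grip=[0, 0, 0, 0, 0, 0, 0, 0, 0, 0],
)

```text
time_s: 4.0
tcp_pos: [0.4256, 0.1177, 0.2227]
ee_rot: [[-0.479, -0.878, 0.0], [-0.878, 0.479, 0.0], [-0.0, -0.0, -1.0]]
wrist_force: [0.4, -0.2, 0.1]
gripper_width: 0.004
gripper_force: 0.0
```

Emit:
step_arm(
  linear=[
    [0, 0, 0],
    [0, 0, 0],
    [0, 0, 0],
    [0, 0, 0],
    [0, 0, 0],
  ],
  delta_rot=[
    [0, 0, 0.18],
    [0, 0, 0.18],
    [0, 0, 0.18],
    [0, 0, 0.18],
    [0, 0, 0.06],
  ],
  grip=[0, 0, 0, 0, 0],
)

```text
time_s: 4.62
tcp_pos: [0.4256, 0.1177, 0.2227]
ee_rot: [[-0.957, -0.29, 0.0], [-0.29, 0.957, 0.0], [-0.0, 0.0, -1.0]]
wrist_force: [-0.6, 0.3, -0.3]
gripper_width: 0.006
gripper_force: 0.0
```

```bash
python3 - <<'E'
from h import *
s=sense();print(s['time_s'],s['tcp_pos'],s['joints'],np.degrees(np.arctan2(s['ee_rot'][1][1],s['ee_rot'][0][1])))
c=capture('wrist');cv2.imwrite('pics/w1.png',c['img'][:,:,::-1]);print(np.round(c['mount'],3),c['fx'])
for l,z in [('warmer',0),('hotplate',.048),('key_small_top',.057),('key_bar_top',.057),('key_large_top',.057),('pot',.048),('pot_handle',.173),('trivet',0),('eyelet_jar',.012),('glue_bottle',0),('wax_jar',0),('loupe',0)]:
    for r in landmark_of('wrist',l)[:3]:
        print(l,round(r['score'],2),np.round(r['point'],1),at(c,r['point'],z,s).round(4)[:2])
E
```

```text
4.625 [0.42564096 0.11769625 0.22274766] [ 3.66717502e+01  3.81040050e+00 -2.37322648e+01  1.00981755e-03
 -6.24296919e+01 -1.09821203e+02] 106.8510164126512
[[ 0.002  0.958  0.286  0.079]
 [ 1.    -0.002 -0.001 -0.   ]
 [-0.     0.286 -0.958 -0.163]
 [ 0.     0.     0.     1.   ]] 325.19226210127806
hotplate 0.62 [307.8 239.3] [0.4699 0.1652]
key_small_top 0.47 [272.4 242.4] [0.4813 0.1274]
key_bar_top 0.57 [312.  240.2] [0.4664 0.168 ]
key_large_top 0.81 [231.9 240.1] [0.4919 0.0841]
pot 0.65 [267.8 318.8] [0.5873 0.1525]
trivet 0.61 [ 91.1 192.8] [ 0.5119 -0.1256]
eyelet_jar 0.83 [ 37.6 252.9] [ 0.6346 -0.2145]
wax_jar 0.7 [ 89.3 121.9] [ 0.4172 -0.146 ]
loupe 0.55 [200.  143.7] [0.4082 0.0131]
```

View pics/w1.png

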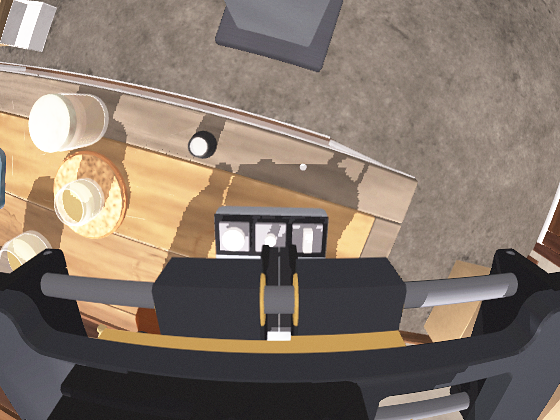

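The wrist view shows the key panel with large at (235,238), small near (270,240, partly behind the finger) and bar at (308,238). I'll refine by blob.

```bash
python3 - <<'E'
from h import *
s=sense();c=capture('wrist');g=c['img'][212:256,215:330]
m=(g.min(2)>200).astype('uint8')
n,_,st,ce=cv2.connectedComponentsWithStats(m)
for i in range(1,n):
    if st[i,4]>15: print(st[i],ce[i]+[215,212],at(c,ce[i]+[215,212],.057,s).round(4))
b=cv2.resize(c['img'][200:265,205:335],None,fx=6,fy=6,interpolation=cv2.INTER_CUBIC);cv2.imwrite('pics/w1c.png',b[:,:,::-1])
C=capture('top')
for l,p in [('bar',(168.3,267)),('small',(183.3,260)),('large',(199.7,253.3))]:print(l,at(C,p,.057).round(4))
E
```

```text
[  4  11  30  28 636] [231.94811321 238.46226415] [0.49   0.0839 0.057 ]
[ 40  13  22  26 388] [263.7757732  236.64690722] [0.4775 0.1166 0.057 ]
[63 13  8 12 55] [281.50909091 230.25454545] [0.4647 0.1328 0.057 ]
[78 14  7  3 20] [295.85 226.95] [0.4566 0.1464 0.057 ]
[ 87  17  11  24 227] [307.15418502 240.35242291] [0.4678 0.163  0.057 ]
[ 1 43 20  1 20] [225.5 255. ] [0.5116 0.0818 0.057 ]
bar [0.4675 0.1605 0.057 ]
small [0.4785 0.1238 0.057 ]
large [0.4883 0.0837 0.057 ]
```

View pics/w1c.png

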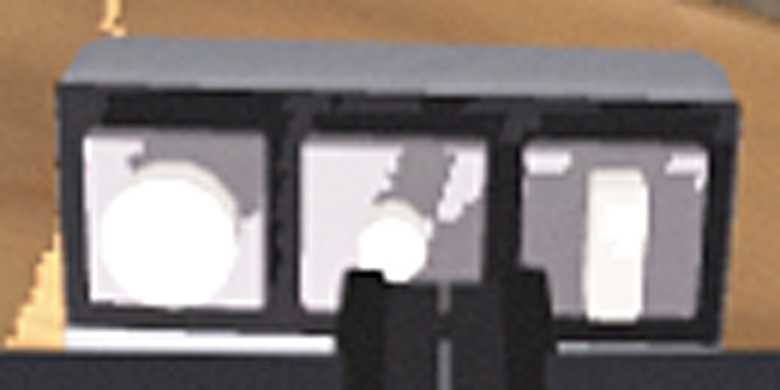

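Emit:
step_arm(
  linear=[
    [-27, -4.5, 20],
    [-27, -4.5, 40],
    [0, 0, 50],
    [0, 0, 35],
    [0, 0, 10],
    [0, 0, 5],
    [0, 0, 0],
  ],
  delta_rot=[
    [0, 0, 0],
    [0, 0, 0],
    [0, 0, 0],
    [0, 0, 0],
    [0, 0, 0],
    [0, 0, 0],
    [0, 0, 0],
  ],
  grip=[0, 0, 0, 0, 0, 0, 0],
)

```text
time_s: 6.25
tcp_pos: [0.4806, 0.1254, 0.0636]
ee_rot: [[-0.956, -0.293, 0.002], [-0.293, 0.956, 0.001], [-0.002, 0.0, -1.0]]
wrist_force: [-0.1, -0.1, 0.2]
gripper_width: 0.007
gripper_force: 0.0
```

Emit:
step_arm(
  linear=[
    [0, 0, 3],
    [0, 0, 3],
    [0, 0, 2],
    [0, 0, 2],
    [0, 0, 1],
    [0, 0, 0],
  ],
  delta_rot=[
    [0, 0, 0],
    [0, 0, 0],
    [0, 0, 0],
    [0, 0, 0],
    [0, 0, 0],
    [0, 0, 0],
  ],
  grip=[0, 0, 0, 0, 0, 0],
)

```text
time_s: 7.0
tcp_pos: [0.4803, 0.1252, 0.0518]
ee_rot: [[-0.956, -0.293, 0.001], [-0.293, 0.956, 0.0], [-0.001, 0.0, -1.0]]
wrist_force: [-0.9, 0.5, 3.9]
gripper_width: -0.001
gripper_force: 1.9
```

Emit:
step_arm(
  linear=[
    [0, 0, 1],
    [0, 0, 0.5],
    [0, 0, 0],
  ],
  delta_rot=[
    [0, 0, 0],
    [0, 0, 0],
    [0, 0, 0],
  ],
  grip=[0, 0, 0],
)

```text
time_s: 7.38
tcp_pos: [0.4804, 0.1252, 0.0512]
ee_rot: [[-0.956, -0.293, 0.001], [-0.293, 0.956, 0.0], [-0.001, -0.0, -1.0]]
wrist_force: [-2.4, 0.5, 9.9]
gripper_width: 0.007
gripper_force: 5.2
```

Emit:
step_arm(
  linear=[
    [0, 0, -15],
    [0, 0, -10],
    [0, 20, 0],
    [0, 19, 0],
    [0, 0, 5],
    [0, 0, 5],
    [0, 0, 0],
  ],
  delta_rot=[
    [0, 0, 0],
    [0, 0, 0],
    [0, 0, 0],
    [0, 0, 0],
    [0, 0, 0],
    [0, 0, 0],
    [0, 0, 0],
  ],
  grip=[0, 0, 0, 0, 0, 0, 0],
)

```text
time_s: 8.25
tcp_pos: [0.468, 0.1613, 0.0642]
ee_rot: [[-0.957, -0.292, -0.002], [-0.292, 0.957, -0.001], [0.002, -0.001, -1.0]]
wrist_force: [0.5, -0.6, 0.1]
gripper_width: 0.005
gripper_force: 0.0
```

Emit:
step_arm(
  linear=[
    [0, 0, 4],
    [0, 0, 4],
    [0, 0, 3],
    [0, 0, 2],
    [0, 0, 2],
    [0, 0, 0],
  ],
  delta_rot=[
    [0, 0, 0],
    [0, 0, 0],
    [0, 0, 0],
    [0, 0, 0],
    [0, 0, 0],
    [0, 0, 0],
  ],
  grip=[0, 0, 0, 0, 0, 0],
)

```text
time_s: 9.0
tcp_pos: [0.4686, 0.162, 0.0512]
ee_rot: [[-0.956, -0.293, 0.0], [-0.293, 0.956, -0.001], [-0.0, -0.001, -1.0]]
wrist_force: [-2.4, -1.5, 10.8]
gripper_width: 0.006
gripper_force: 5.2
```

Emit:
step_arm(
  linear=[
    [0, 0, -50],
    [0, 0, -55],
    [0, 0, -55],
    [9, -47, 0],
    [9, -47, 0],
    [9, -47, 0],
    [9, -47, 0],
    [9, -47, 0],
    [9, -46, 0],
    [0, 0, 0],
  ],
  delta_rot=[
    [0, 0, 0],
    [0, 0, 0],
    [0, 0, 0],
    [0, 0, 0],
    [0, 0, 0],
    [0, 0, 0],
    [0, 0, 0],
    [0, 0, 0],
    [0, 0, 0],
    [0, 0, 0],
  ],
  grip=[0, 0, 0, 20, 50, 87, 87, 87, 87, 87],
)

```text
time_s: 10.25
tcp_pos: [0.4988, -0.1246, 0.2093]
ee_rot: [[-0.958, -0.288, -0.001], [-0.288, 0.958, 0.0], [0.001, 0.0, -1.0]]
wrist_force: [0.2, 0.0, 0.8]
gripper_width: 0.719
gripper_force: 0.0
```

```bash
python3 - <<'E'
from h import *
s=sense();print(s['time_s'],s['tcp_pos'],s['gripper_width'])
c=capture('wrist');cv2.imwrite('pics/w2.png',c['img'][:,:,::-1])
for l,z in [('trivet',0),('eyelet_jar',.012),('glue_bottle',0),('wax_jar',0),('loupe',0)]:
    for r in landmark_of('wrist',l)[:3]:
        print(l,round(r['score'],2),np.round(r['point'],1),at(c,r['point'],z,s).round(4)[:2])
for r in silhouettes('wrist','eyelet_jar')[:2]:
    y,x=np.nonzero(r['mask']);print('sil',r['score'],x.min(),x.max(),y.min(),y.max())
E
```

```text
10.25 [ 0.49881946 -0.12456294  0.20933489] 0.7185753288278858
eyelet_jar 0.94 [174.7 266.7] [ 0.6371 -0.2219]
eyelet_jar 0.83 [ 64.8 241. ] [ 0.6571 -0.3919]
eyelet_jar 0.55 [278.2 197.5] [ 0.5119 -0.1213]
wax_jar 0.67 [282.5 111.1] [ 0.4168 -0.145 ]
loupe 0.8 [412.6 148.1] [0.4075 0.0172]
sil 0.88 32 76 226 263
sil 0.66 251 304 175 233
```

View pics/w2.png

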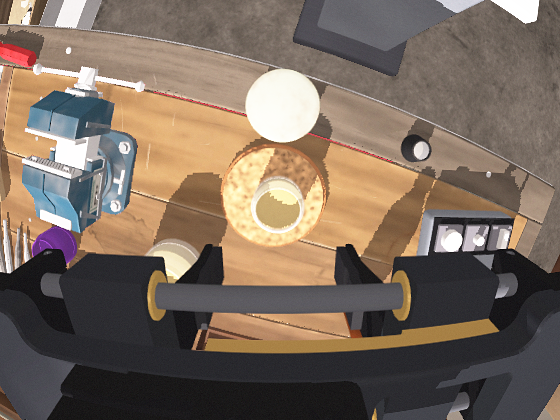

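The small jar stands on the trivet at (277,205). Nothing is in the fingers' way, and the position agrees with the earlier fixes (0.512, -0.121).

Emit:
step_arm(
  linear=[
    [-7, 0, 10],
    [-6, 0, 40],
    [0, 0, 45],
    [0, 0, 40],
    [0, 0, 25],
    [0, 0, 16],
    [0, 0, 0],
  ],
  delta_rot=[
    [0, 0, 0],
    [0, 0, 0],
    [0, 0, 0],
    [0, 0, 0],
    [0, 0, 0],
    [0, 0, 0],
    [0, 0, 0],
  ],
  grip=[87, 87, 87, 87, 87, 87, 87],
)

```text
time_s: 11.48
tcp_pos: [0.5105, -0.1182, 0.0323]
ee_rot: [[-0.956, -0.293, -0.004], [-0.293, 0.956, -0.0], [0.004, 0.001, -1.0]]
wrist_force: [0.3, -1.0, 0.5]
gripper_width: 0.998
gripper_force: 0.0
```

Emit:
step_arm(
  linear=[
    [0, 0, 0],
    [0, 0, 0],
    [0, 0, 0],
    [0, 0, 0],
    [0, 0, 0],
    [0, 0, 0],
  ],
  delta_rot=[
    [0, 0, 0],
    [0, 0, 0],
    [0, 0, 0],
    [0, 0, 0],
    [0, 0, 0],
    [0, 0, 0],
  ],
  grip=[75, 65, 55, 50, 50, 50],
)

```text
time_s: 12.22
tcp_pos: [0.5119, -0.1186, 0.0347]
ee_rot: [[-0.956, -0.293, 0.001], [-0.293, 0.956, -0.0], [-0.001, -0.001, -1.0]]
wrist_force: [0.1, -0.9, 4.9]
gripper_width: 0.638
gripper_force: 30.0
```

Emit:
step_arm(
  linear=[
    [0, 0, -20],
    [0, 0, -35],
    [-8, 28, 0],
    [-8, 29, 0],
    [-7, 29, 0],
    [-7, 29, 0],
    [0, 0, 0],
    [0, 0, 30],
    [0, 0, 22],
    [0, 0, 0],
  ],
  delta_rot=[
    [0, 0, 0],
    [0, 0, 0],
    [0, 0, 0],
    [0, 0, 0],
    [0, 0, 0],
    [0, 0, 0],
    [0, 0, 0],
    [0, 0, 0],
    [0, 0, 0],
    [0, 0, 0],
  ],
  grip=[50, 50, 50, 50, 50, 50, 50, 50, 50, 50],
)

```text
time_s: 13.48
tcp_pos: [0.5047, -0.0009, 0.0353]
ee_rot: [[-0.957, -0.291, -0.005], [-0.291, 0.957, -0.001], [0.005, 0.0, -1.0]]
wrist_force: [-0.0, 0.2, -0.8]
gripper_width: 0.635
gripper_force: 30.0
```

Emit:
step_arm(
  linear=[
    [0, 0, 4],
    [0, 0, 4],
    [0, 0, 3],
    [0, 0, 1],
    [0, 0, 0],
    [0, 0, 0],
  ],
  delta_rot=[
    [0, 0, 0],
    [0, 0, 0],
    [0, 0, 0],
    [0, 0, 0],
    [0, 0, 0],
    [0, 0, 0],
  ],
  grip=[50, 50, 50, 50, 50, 50],
)

```text
time_s: 14.22
tcp_pos: [0.5066, 0.0003, 0.0252]
ee_rot: [[-0.956, -0.293, 0.0], [-0.293, 0.956, 0.0], [-0.0, -0.0, -1.0]]
wrist_force: [0.1, 0.0, -0.7]
gripper_width: 0.637
gripper_force: 30.0
```

Emit:
step_arm(
  linear=[
    [0, 0, 1],
    [0, 0, 1],
    [0, 0, 0.8],
    [0, 0, 0],
  ],
  delta_rot=[
    [0, 0, 0],
    [0, 0, 0],
    [0, 0, 0],
    [0, 0, 0],
  ],
  grip=[50, 50, 50, 50],
)

```text
time_s: 14.72
tcp_pos: [0.5065, 0.0002, 0.0226]
ee_rot: [[-0.956, -0.293, -0.0], [-0.293, 0.956, -0.0], [0.0, -0.0, -1.0]]
wrist_force: [-2.0, -0.2, 4.1]
gripper_width: 0.637
gripper_force: 30.0
```

Emit:
step_arm(
  linear=[
    [0, 0, 0],
    [0, 0, 0],
    [0, 0, 0],
    [0, 0, 0],
    [0, 0, -20],
    [0, 0, -50],
    [0, 0, -55],
    [0, 0, -55],
    [0, 0, -50],
    [0, 0, -47],
  ],
  delta_rot=[
    [0, 0, 0],
    [0, 0, 0],
    [0, 0, 0],
    [0, 0, 0],
    [0, 0, 0],
    [0, 0, 0],
    [0, 0, 0],
    [0, 0, 0],
    [0, 0, 0],
    [0, 0, 0],
  ],
  grip=[60, 70, 80, 87, 87, 87, 87, 87, 87, 87],
)

```text
time_s: 15.98
tcp_pos: [0.5062, 0.0002, 0.3013]
ee_rot: [[-0.956, -0.292, 0.001], [-0.292, 0.956, 0.0], [-0.001, 0.0, -1.0]]
wrist_force: [-0.0, -1.5, -0.4]
gripper_width: 0.999
gripper_force: 0.0
```

Emit:
step_arm(
  linear=[
    [-20, 28, 0],
    [-20, 28, 0],
    [-20, 28, 0],
    [-20, 27, 0],
    [0, 0, 0],
  ],
  delta_rot=[
    [0, 0, 0],
    [0, 0, 0],
    [0, 0, 0],
    [0, 0, 0],
    [0, 0, 0],
  ],
  grip=[87, 87, 87, 87, 87],
)

```text
time_s: 16.6
tcp_pos: [0.5508, 0.1314, 0.2983]
ee_rot: [[-0.956, -0.295, -0.001], [-0.295, 0.956, -0.0], [0.001, 0.0, -1.0]]
wrist_force: [-0.8, -0.6, 0.2]
gripper_width: 0.999
gripper_force: 0.0
```

```bash
python3 - <<'E'
from h import *
s=sense();print(s['time_s'],s['tcp_pos'],s['gripper_width'],s['joints'])
c=capture('wrist')
for l,z in [('trivet',0),('eyelet_jar',.0),('pot',.048),('hotplate',.048),('pot_handle',.173),('glue_bottle',0)]:
    for r in landmark_of('wrist',l)[:3]:
        print(l,round(r['score'],2),np.round(r['point'],1),at(c,r['point'],z,s).round(4)[:2])
i=c['img'];b=cv2.resize(i[130:350,130:430],None,fx=2.6,fy=2.6,interpolation=cv2.INTER_CUBIC);cv2.imwrite('pics/w3.png',b[:,:,::-1])
E
```

```text
16.6 [0.55078023 0.13144185 0.2982743 ] 0.9986124425444769 [ 2.98044567e+01  1.38243840e+01 -4.98974590e-01 -1.83253794e-02
 -7.57510290e+01 -1.02663198e+02]
trivet 0.79 [121.8 100.2] [ 0.5116 -0.1286]
trivet 0.34 [254.4 120.3] [0.4911 0.077 ]
eyelet_jar 0.64 [ 61.3 165.9] [ 0.641  -0.2236]
pot 0.89 [282.7 207.1] [0.5874 0.1482]
glue_bottle 0.69 [193.3 188. ] [0.6115 0.0172]
```

View pics/w3.png

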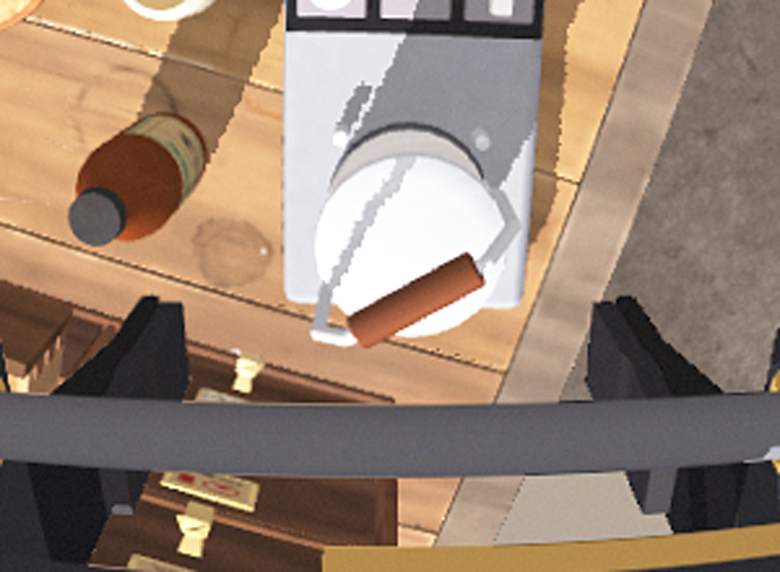

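The pot is seen from above, with the wooden bar running from (360,328) to (470,269) in the crop. The lugs are free and the bottle is well to the left.

```bash
python3 - <<'E'
from h import *
s=sense();c=capture('wrist');i=c['img'];h=cv2.cvtColor(i,cv2.COLOR_RGB2HSV)
m=((h[...,0]<14)&(h[...,1]>110)&(h[...,2]>60)).astype('uint8');m[:220]=0;m[270:]=0;m[:,:255]=0;m[:,325:]=0
n,L,st,ce=cv2.connectedComponentsWithStats(m);k=1+st[1:,4].argmax();print(st[k],ce[k])
b=cv2.boxPoints(cv2.minAreaRect(np.argwhere(L==k)[:,::-1].astype('float32')));print(b)
print('mid',at(c,ce[k],.173,s).round(4))
for p in [(268.5,256.2),(310.8,233.5)]:print(at(c,p,.173,s).round(4))
W=[at(c,p,.173,s)[:2] for p in b];print(np.round(W,4))
e=[np.linalg.norm(W[j]-W[(j+1)%4]) for j in range(4)];j=int(np.argmax(e));d=W[(j+1)%4]-W[j];print(np.round(e,4),'bar angle',np.degrees(np.arctan2(d[1],d[0])))
t=s['ee_rot'];print('tool y angle',np.degrees(np.arctan2(t[1][1],t[0][1])))
E
```

```text
[265 228  53  37 765] [291.41960784 245.95947712]
[[264.51895 252.26003]
 [311.76767 226.72017]
 [319.3765  240.7965 ]
 [272.12778 266.33636]]
mid [0.5885 0.1534 0.173 ]
[0.6055 0.1353 0.173 ]
[0.5709 0.1672 0.173 ]
[[0.6026 0.1304]
 [0.5641 0.1659]
 [0.5756 0.1777]
 [0.6151 0.1419]]
[0.0523 0.0165 0.0533 0.017 ] bar angle -42.15388649710102
tool y angle 106.95162250271247
```

Emit:
step_arm(
  linear=[
    [-21, 5, 0],
    [-21, 5, 0],
    [0, 0, 0],
    [0, 0, 0],
    [0, 0, 0],
    [0, 0, 0],
    [0, 0, 0],
    [0, 0, 0],
    [0, 0, 20],
    [0, 0, 0],
  ],
  delta_rot=[
    [0, 0, 0],
    [0, 0, 0],
    [0, 0, 0.172],
    [0, 0, 0.172],
    [0, 0, 0.172],
    [0, 0, 0.172],
    [0, 0, 0.172],
    [0, 0, 0.17],
    [0, 0, 0],
    [0, 0, 0],
  ],
  grip=[87, 87, 87, 87, 87, 87, 87, 87, 87, 87],
)

```text
time_s: 18.25
tcp_pos: [0.5869, 0.1509, 0.2778]
ee_rot: [[-0.743, 0.67, -0.003], [0.67, 0.743, -0.001], [0.002, -0.003, -1.0]]
wrist_force: [0.8, 1.2, 0.4]
gripper_width: 1.001
gripper_force: 0.0
```

Emit:
step_arm(
  linear=[
    [0, 2, 30],
    [0, 0, 30],
    [0, 0, 30],
    [0, 0, 20],
    [0, 0, 11],
    [0, 0, 0],
  ],
  delta_rot=[
    [0, 0, 0],
    [0, 0, 0],
    [0, 0, 0],
    [0, 0, 0],
    [0, 0, 0],
    [0, 0, 0],
  ],
  grip=[87, 87, 87, 87, 87, 87],
)

```text
time_s: 19.0
tcp_pos: [0.5892, 0.153, 0.1582]
ee_rot: [[-0.743, 0.669, -0.0], [0.669, 0.743, -0.0], [-0.0, -0.001, -1.0]]
wrist_force: [-0.4, 0.2, 0.5]
gripper_width: 1.002
gripper_force: 0.0
```

Emit:
step_arm(
  linear=[
    [0, 0, 0],
    [0, 0, 0],
    [0, 0, 0],
    [0, 0, 0],
    [0, 0, 0],
    [0, 0, 0],
    [0, 0, 0],
    [0, 0, 0],
    [0, 0, 0],
    [0, 0, 0],
  ],
  delta_rot=[
    [0, 0, 0],
    [0, 0, 0],
    [0, 0, 0],
    [0, 0, 0],
    [0, 0, 0],
    [0, 0, 0],
    [0, 0, 0],
    [0, 0, 0],
    [0, 0, 0],
    [0, 0, 0],
  ],
  grip=[75, 65, 55, 45, 35, 25, 15, 10, 8, 8],
)

```text
time_s: 20.25
tcp_pos: [0.589, 0.1529, 0.1582]
ee_rot: [[-0.743, 0.669, -0.0], [0.669, 0.743, -0.0], [-0.0, -0.001, -1.0]]
wrist_force: [0.5, -0.5, -0.1]
gripper_width: 0.161
gripper_force: 30.0
```

Emit:
step_arm(
  linear=[
    [0, 0, -8],
    [0, 0, -12],
    [0, 0, -18],
    [0, 0, -20],
    [0, 0, -20],
    [0, 0, -20],
    [0, 0, -12],
    [0, 0, 0],
  ],
  delta_rot=[
    [0, 0, 0],
    [0, 0, 0],
    [0, 0, 0],
    [0, 0, 0],
    [0, 0, 0],
    [0, 0, 0],
    [0, 0, 0],
    [0, 0, 0],
  ],
  grip=[8, 8, 8, 8, 8, 8, 8, 8],
)

```text
time_s: 21.25
tcp_pos: [0.5894, 0.1533, 0.2693]
ee_rot: [[-0.743, 0.669, 0.002], [0.669, 0.743, 0.001], [-0.001, 0.002, -1.0]]
wrist_force: [-0.2, -1.5, -5.1]
gripper_width: 0.161
gripper_force: 30.0
```

```bash
python3 - <<'E'
from h import *
def fit(c,img,box,s=None):
    x0,y0,x1,y1=box;h=cv2.cvtColor(img,cv2.COLOR_RGB2HSV)[y0:y1,x0:x1];return h
# wrist view w2, eye-picked trivet rim points
s=dict(tcp_pos=np.array([.49882,-.12456,.20933]),ee_rot=np.array([[-.958,-.288,-.001],[-.288,.958,0],[.001,0,-1]]))
c=capture('wrist')
P=np.array([at(c,p,.012,s)[:2] for p in [(222,195),(326,195),(240,158),(310,158),(240,234),(308,232),(272,247)]])
A=np.c_[2*P,np.ones(len(P))];q=np.linalg.lstsq(A,(P**2).sum(1),rcond=None)[0];print('circ',q[:2],np.sqrt(q[2]+q[:2]@q[:2]))
t=capture('top');cv2.imwrite('pics/top1.png',t['img'][:,:,::-1])
for l,z in [('trivet',0),('eyelet_jar',0),('pot',.158)]:
    for r in landmark_of('top',l)[:3]:print(l,round(r['score'],2),np.round(r['point'],1),at(t,r['point'],z).round(4)[:2])
for r in silhouettes('top','trivet')[:1]:
    k=max(cv2.findContours(r['mask'].astype('uint8'),0,1)[0],key=cv2.contourArea);(x,y),rr=cv2.minEnclosingCircle(k)
    e=cv2.fitEllipse(k);print('sil',r['score'],e,at(t,e[0],.011).round(4),at(t,(x,y),.011).round(4))
b=cv2.resize(t['img'][130:310,110:420],None,fx=2.58,fy=2.58,interpolation=cv2.INTER_CUBIC);cv2.imwrite('pics/top1c.png',b[:,:,::-1])
print(sense()['tcp_pos'],sense()['wrist_force'],sense()['gripper_width'])
E
```

```text
circ [ 0.5138148  -0.12607688] 0.06007387203156925
trivet 0.81 [284. 234.] [ 0.5122 -0.1233]
trivet 0.3 [157.8 206.2] [0.6331 0.185 ]
eyelet_jar 0.95 [311.8 178.8] [ 0.6444 -0.2175]
eyelet_jar 0.78 [377.7 162.1] [ 0.6628 -0.3963]
eyelet_jar 0.76 [234.5 243. ] [0.5087 0.0034]
pot 0.58 [156.  206.9] [0.5898 0.1502]
pot 0.27 [165.9 220. ] [0.5574 0.1317]
sil 0.83 ((285.335693359375, 233.27796936035156), (47.78141784667969, 48.336875915527344), 100.67340087890625) [ 0.5117 -0.1265  0.011 ] [ 0.5115 -0.1262  0.011 ]
[0.58878162 0.15296822 0.2673067 ] [ 0.09070861  0.35024065 -4.22819688] 0.15904633262084986
```

View pics/top1c.png

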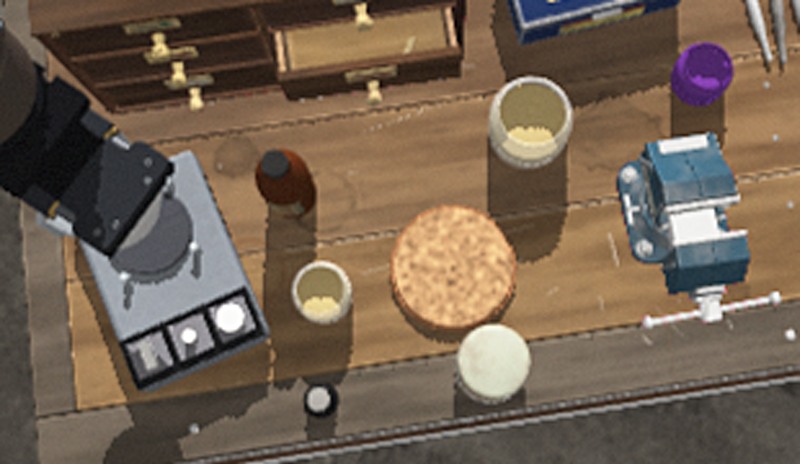

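Emit:
step_arm(
  linear=[
    [-6.5, -13, 0],
    [-13, -26, 0],
    [-15.5, -31, 0],
    [-17, -33.5, 0],
    [-17, -33.5, 0],
    [-17, -33.5, 0],
    [-15.5, -31, 0],
    [-13, -26, 0],
    [-9, -18, 0],
    [-6.5, -13, 0],
  ],
  delta_rot=[
    [0, 0, 0],
    [0, 0, 0],
    [0, 0, 0],
    [0, 0, 0],
    [0, 0, 0],
    [0, 0, 0],
    [0, 0, 0],
    [0, 0, 0],
    [0, 0, 0],
    [0, 0, 0],
  ],
  grip=[8, 8, 8, 8, 8, 8, 8, 8, 8, 8],
)

```text
time_s: 22.8
tcp_pos: [0.5118, -0.1275, 0.2685]
ee_rot: [[-0.742, 0.67, 0.0], [0.67, 0.742, -0.0], [-0.0, 0.0, -1.0]]
wrist_force: [0.0, 0.8, -4.7]
gripper_width: 0.162
gripper_force: 30.0
```

Emit:
step_arm(
  linear=[
    [0, 0, 0],
    [0, 0, 10],
    [0, 0, 20],
    [0, 0, 25],
    [0, 0, 25],
    [0, 0, 25],
    [0, 0, 15],
    [0, 0, 8],
    [0, 0, 0],
    [0, 0, 0],
  ],
  delta_rot=[
    [0, 0, 0],
    [0, 0, 0],
    [0, 0, 0],
    [0, 0, 0],
    [0, 0, 0],
    [0, 0, 0],
    [0, 0, 0],
    [0, 0, 0],
    [0, 0, 0],
    [0, 0, 0],
  ],
  grip=[8, 8, 8, 8, 8, 8, 8, 8, 8, 8],
)

```text
time_s: 24.05
tcp_pos: [0.5135, -0.126, 0.1412]
ee_rot: [[-0.743, 0.669, 0.002], [0.669, 0.743, -0.0], [-0.002, 0.001, -1.0]]
wrist_force: [0.6, -0.4, -3.5]
gripper_width: 0.161
gripper_force: 30.0
```

```bash
python3 - <<'E'
from h import *
c=capture('scene')
for l,z in [('pot',.031),('pot_handle',.156)]:
    for r in landmark_of('scene',l)[:1]:print(l,round(r['score'],2),np.round(r['point'],1),at(c,r['point'],z).round(4)[:2])
b=cv2.resize(c['img'][170:340,180:400],None,fx=3.5,fy=3.5,interpolation=cv2.INTER_CUBIC);cv2.imwrite('pics/s2.png',b[:,:,::-1])
E
```

```text
pot_handle 0.71 [302.  215.2] [ 0.4963 -0.1176]
```

View pics/s2.png

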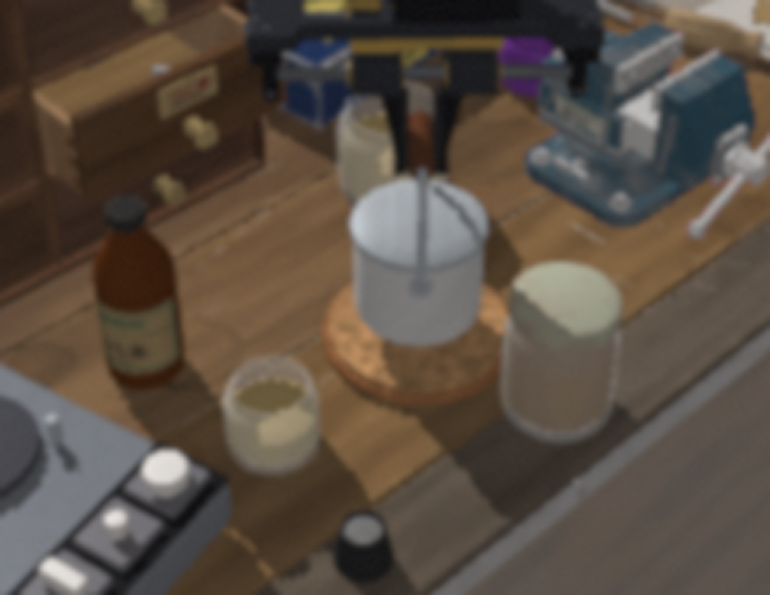

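The pot hangs upright at (418,262) above the trivet. The jar at (272,415), the bottle, the wax jar and the loupe all stand undisturbed.

Emit:
step_arm(
  linear=[
    [0, 0, 5],
    [0, 0, 5],
    [0, 0, 3],
    [0, 0, 2],
    [0, 0, 2],
    [0, 0, 1],
    [0, 0, 0],
    [0, 0, 0],
  ],
  delta_rot=[
    [0, 0, 0],
    [0, 0, 0],
    [0, 0, 0],
    [0, 0, 0],
    [0, 0, 0],
    [0, 0, 0],
    [0, 0, 0],
    [0, 0, 0],
  ],
  grip=[8, 8, 8, 8, 8, 8, 8, 8],
)

```text
time_s: 25.2
tcp_pos: [0.5127, -0.126, 0.1223]
ee_rot: [[-0.743, 0.669, 0.0], [0.669, 0.743, 0.0], [-0.0, 0.0, -1.0]]
wrist_force: [0.8, -0.9, -4.7]
gripper_width: 0.163
gripper_force: 30.0
```

Emit:
step_arm(
  linear=[
    [0, 0, 0.7],
    [0, 0, 0.5],
    [0, 0, 0],
  ],
  delta_rot=[
    [0, 0, 0],
    [0, 0, 0],
    [0, 0, 0],
  ],
  grip=[8, 8, 8],
)

```text
time_s: 25.58
tcp_pos: [0.5131, -0.1261, 0.1222]
ee_rot: [[-0.743, 0.669, 0.001], [0.669, 0.743, -0.0], [-0.001, 0.001, -1.0]]
wrist_force: [-3.7, 0.8, 5.8]
gripper_width: 0.162
gripper_force: 30.0
```

Emit:
step_arm(
  linear=[
    [0, 0, 0],
    [0, 0, 0],
    [0, 0, 0],
    [0, 0, 0],
    [0, 0, 0],
    [0, 0, 0],
    [0, 0, -20],
    [0, 0, -40],
    [0, 0, -40],
    [0, 0, -40],
  ],
  delta_rot=[
    [0, 0, 0],
    [0, 0, 0],
    [0, 0, 0],
    [0, 0, 0],
    [0, 0, 0],
    [0, 0, 0],
    [0, 0, 0],
    [0, 0, 0],
    [0, 0, 0],
    [0, 0, 0],
  ],
  grip=[15, 25, 35, 45, 55, 60, 60, 60, 60, 60],
)

```text
time_s: 26.82
tcp_pos: [0.5125, -0.126, 0.2624]
ee_rot: [[-0.743, 0.669, 0.0], [0.669, 0.743, -0.0], [-0.0, 0.0, -1.0]]
wrist_force: [1.3, 0.1, -0.4]
gripper_width: 0.685
gripper_force: 0.0
```

```bash
python3 - <<'E'
from h import *
c=capture('scene');s=sense();print(s['time_s'],s['tcp_pos'],s['gripper_width'])
for l,z in [('pot',.012),('pot_handle',.137),('trivet',0)]:
    for r in landmark_of('scene',l)[:1]:print(l,round(r['score'],2),np.round(r['point'],1),at(c,r['point'],z).round(4)[:2])
b=cv2.resize(c['img'][170:340,180:400],None,fx=3.5,fy=3.5,interpolation=cv2.INTER_CUBIC);cv2.imwrite('pics/s3.png',b[:,:,::-1])
E
```

```text
26.875 [ 0.51548911 -0.12675998  0.26865957] 0.6893619015402029
pot 0.28 [196.7 249.6] [0.7046 0.0204]
pot_handle 0.86 [300.  216.6] [ 0.5136 -0.1291]
trivet 0.98 [298.6 264.5] [ 0.5151 -0.1285]
```

View pics/s3.png

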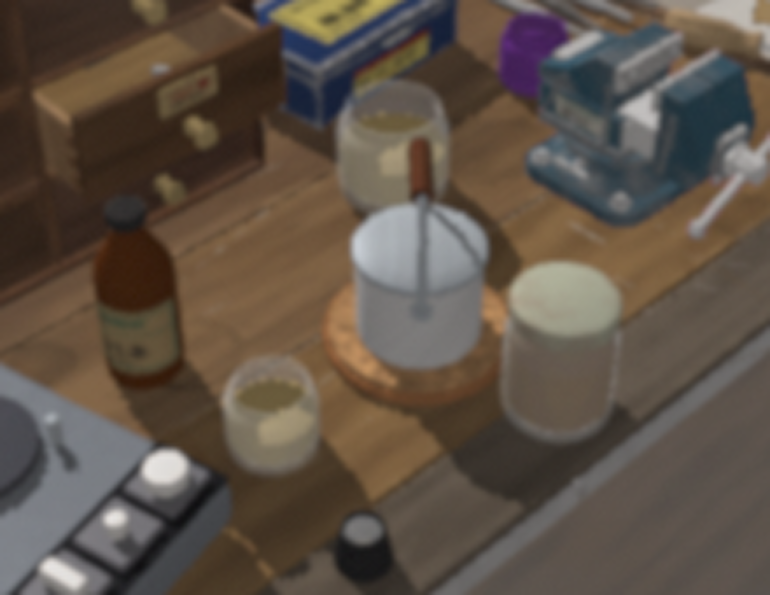

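The pot stands upright in the middle of the trivet at (420,285), handle and trivet centres within about 2 mm. The jar is upright on the counter at (272,415), the keys are up and the arm is clear. I'm handing the job in.

```bash
python3 -c "
from h import *
print(finish_job())"
```

```text
the job is handed in; nothing more can be done
None
```

The job is handed in: I pressed the small key and then the bar key, stood the eyelet jar on the bare counter, and set the pot upright on the middle of the trivet with the bystanders unmoved in the last picture; the hand-in returned no verdict.

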